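Roll a shaft into a vee cradle, seat it and clamp it

TASK

Mount the loose steel shaft for inspection: without lifting it, roll it gently along the ledge into the vee and let it settle square and fully down, then slide it endways until it is pressed home against the end stop with a light push of about 8 N (never more than 15 N). Then swing the clamp arm over and press its pad firmly onto the shaft with about 14 N (at least 8, never more than 30 N), and leave it clamped with the pad resting on the shaft. Leave everything else on the bench alone.

Things in the scene. Friction and masses are not known exactly. Their poses are not given: they have to be found in the camera images.
- cradle: Fixed metal vee cradle. Origin: on the bench, below the vee's axis at mid-length. y runs along the vee, +x across it away from the robot, z up; all 'cradle' numbers below are mm in this frame. Yawed up to 0.25 rad. Base plate 12 thick, x -94..+106, y -113..+77. Ledge and vee are 120 long (y -60..+60).
- ledge_edge (a point): Edge where the level ledge meets the vee, mid-length: cradle x -13, y 0, z 46. The ledge's flat top (z 46) runs from here towards the robot to x -98. Rolling on it, the shaft's axis is at z 58.
- vee_axis (a point): Where the seated shaft's axis lies, at mid-length: cradle x 0, y 0, z 50. The 90 degree vee has its valley at z 33; the near flank ends at the ledge's edge, the far flank rises to x +24, z 57, then a block to x +37.5, z 57.
- shaft: Loose steel shaft, 24 mm diameter over 120 mm, a 12 mm journal 15 long on each end, 150 long in all, 0.28 to 0.56 kg. Origin mid-length on its axis, y along it. Starts on the ledge at cradle x -65..-35, up to 0.1 rad askew, 10 mm or more short of the stop. It rolls easily and drops 8 mm into the vee past the ledge's edge; friction may leave it a little askew or high until nudged.
- shaft_right_end (a point): Centre of the shaft's end face that faces the end stop (-y end, 75 mm from the shaft's middle; face 12 mm across).
- shaft_left_end (a point): Centre of the shaft's other end face (+y end, 75 mm from the middle; 12 mm across), the one to push on. Nothing on the cradle stands beyond it.
- end_stop: Fixed end stop past the vee's -y end: a metal post 30x14 mm, up to 18 mm above its origin, with a 14 mm round screw tip. Origin: centre of the tip's face, on the vee's axis (cradle x 0, y -91..-79, z 50); the face looks along +y, turned like the cradle. Rigid: force climbs steeply, so press by feel.
- clamp_angle (a joint): Hinge of the clamp arm, rad. 0: arm level (limit -0.15); the pad meets a seated shaft between -0.07 and +0.07, as its spindle is set; grows as the handle lifts; starts 1.5 to 1.8, about upright. At value q the point at radius r is at cradle x = 80 - r cos q, z = 85 + r sin q. Hinge friction 0.22 N m: it stays where left and must be pushed all the way.
- clamp_arm: Clamp arm: aluminium bar 14 mm wide (along y), 12 thick, at cradle y 0. Origin on its hinge axis; -x points along the arm to the handle, y is the hinge axis. A 20 mm pad hangs on a stiff screw spindle under it at radius 80 mm, its face 18 to 28 mm below the arm's middle line: the spindle is set anew each time, its setting is not measured, so bring the pad to bear by feel.
- clamp_hinge (a point): Hinge axis of the clamp arm (along the cradle's y): cradle x 80, y 0, z 85. Cheeks beside it: x 67..93, y -20..+20, up to z 98.
- clamp_handle (a point): Middle of the arm's black round handle (18 mm diameter, 40 long, along the arm, radius 108 to 148 mm from the hinge), at radius 128 mm. Pushing straight down with F newtons on its middle when the pad bears on the shaft gives about 1.6 F - 2 N at the pad; force climbs steeply with travel.
- log_pad: Bystander: dark blue notebook, 208x150x14 mm, lying on the bench; leave it alone. Origin at the centre of its underside.
- ball_pen: Bystander: pen, 145 mm long, lying on the bench; leave it alone. Origin at the centre of its underside.
- pipette_a: Bystander: white pipette lying down, 244 mm long, lying on the bench; leave it alone. Origin at the centre of its underside.
- tape_roll: Bystander: roll of tape, 104 mm across, 25 mm high, lying on the bench; leave it alone. Origin at the centre of its underside.
- timer: Bystander: white bench timer, 62x66x19 mm, lying on the bench; leave it alone. Origin at the centre of its underside.
- tweezers: Bystander: steel tweezers, 128 mm long, lying on the bench; leave it alone. Origin at the centre of its underside.
- tube15_loose: Bystander: tube with cap lying on its side, about 120 mm long, 21 mm thick, lying on the bench; leave it alone. Origin at the centre of its underside.

How it is judged:
By the outcome, as a careful person would: the job done as asked, in the order asked, and still so for the second after the job is handed in, with the robot touching nothing.
It also fails if it takes over 67 s, if anything falls off the work surface, if the arm or the gripper's body presses on something with over 40 N, if the wrist force passes 120 N, or if a joint passes its speed limit or range.

ROBOT

A 6-joint arm with a two-finger parallel gripper is mounted at the origin on a cart in front of the work surface, level with it; the furniture and walls round the work are solid. World frame = base frame: x ahead of the robot, y to its left, z up, the work surface at z = 0. Lengths are in m, angles in rad, forces in N, time in s.
With the tool pointing down it reaches from about 0.375 to 0.975 m from the base axis. Payload 3.8 kg.
Tool frame: the origin (TCP) lies midway between the tips of the shut fingers; the grasp point (between the pads) lies 19 mm behind it; z points along the fingers, y is the line along which they close (so a half turn about z gives the same grasp; the last joint's range is limited). The gripper opens to 85 mm and grips with 20 to 120 N. Pads are 22 mm wide; open, the fingers measure 114 mm over their backs; the gripper's body (76 mm by 85 mm) begins 54 mm behind the grasp point. The pads swing forward as they close: fully open they stand 13 mm farther back than shut.
Start: joints at [1.239, 0.264, 1.604, -0, 1.274, -0.037], TCP at [0.196, 0.646, 0.231] pointing down, gripper open.
Joint ranges: [-2.63, 2.63], [-0.94, 2.18], [0.31, 2.57], [-1.31, 4.45], [0, 2.66], [-2.55, 2.55]. Speed limits (rad/s): [2.57, 2.57, 3.14, 3.14, 3.14, 3.14].

INTERFACE

Orientations are given as a rotation vector (axis times angle).
In Python, from workcell import bot gives the robot as it stands.
- The arm moves only by the tool jog_arm, never from a script. Its argument "motion" is a list of rows, each a list of 5 numbers: the opening, from -1 (shut) to 1 (fully open), then the shift along the tool's x, y, z in mm, then the turn about the tool's z in degrees. In form: [[claw, x, y, z, twist], ...]. A call has 1 to 10 rows; each row shifts and turns the commanded pose from where the row before left it, along the tool's axes as they then stand; what a row does not reach is not made up. A row lasts 1/12 s, in which the tool goes at most 41.7 mm and 7.16 degrees, less where a joint would pass 70% of its speed; a pose out of reach is approached as far as the arm can. A call with a gripper value outside its range is refused whole. The fingers move at their own pace and stop on an object; "force" is the grip in N (left out, the last holds). Time passes only in rows, so rows that do not move let the fingers close. It gives the time, the measured TCP pose, the force, the opening and the grip force at its end, in the units of the state.
- bot.read_state(): the state, without advancing time (a new reading comes with each control period).
- bot.read_camera(name): name is "scene" or "top"; returns (picture, depth): 400x640x3 uint8, red, green, blue; 400x640 float32, m along the optical axis (not along the pixel's ray), 0 where there is no reading.
- bot.get_calibration(name): a dict with "vfov" (degrees; the focal length in pixels is half the picture's height over the tangent of half this angle, whatever the lens; pixels are square), "cx", "cy" (the principal point, pixels), "dist" ([k1, k2, p1, p2, k3] as OpenCV has them; the pictures are not rectified), "rvec" (rotation vector, rad) and "tvec" (3), from world to camera coordinates, as OpenCV has them. Camera axes: x right, y down, z forward; pixel columns grow to the right and rows downward; lengths in m; the calibration is good to about 2 mm. A picture is of the moment at which its call begins. get_calibration takes no time and is no camera call.
- bot.finish_job(): hands the job in; it is judged then, once.
The state is a dict: "time": time; "q": joint angles; "joint_vel": joint speeds; "joint_torque": joint torques, N m; "tool_pos": TCP position; "tcp_rot": TCP orientation; "wrist_force": force on the tool from outside, world axes, zero at the start; "torque": the same for the moment, N m; "width": opening from 0.0 (shut) to 1.0 (fully open); "grip_force": force on a finger pad.
Only numpy, scipy, OpenCV 4.12 (cv2) and the standard library are available. Lean on these libraries where they do the work, as an engineer would, in place of code of your own. Each camera call takes 0.05 s, during which the arm holds its last target. There are 200 camera calls.

## Working session

There is one attempt and no reset: what is moved stays moved. The work goes in short steps, Python scripts to look and compute and a tool call to move; the robot and the scene stay as the last step left them, time stands still between calls to the robot, and variables do not carry over. Pictures are saved under pics/ and viewed, at most 10 in all, crops included, and the job is handed in when it is done.

Besides the shell and the picture viewer there is one more tool, called after "Call:" as name(argument=value, ...), one argument or row to a line, values as JSON. jog_arm: Moves the arm, as the interface text tells. Its arguments: {"type":"object","properties":{"motion":{"type":"array"},"force":{"type":"number"}},"required":["motion"]}

```bash
mkdir -p pics; ls; python3 - <<'E'
from workcell import bot
import cv2,numpy as np
for n in("scene","top"):
    p,d=bot.read_camera(n);np.savez(f"{n}0.npz",p=p,d=d);cv2.imwrite(f"pics/{n}0.png",p[...,::-1]);print(n,bot.get_calibration(n))
print(bot.read_state())
E
```

```text
pics
scene {'vfov': 57.801222233392245, 'cx': 325.6138244531079, 'cy': 200.40318806447866, 'dist': array([0.00211806, 0.        , 0.        , 0.        , 0.        ]), 'rvec': array([ 2.13589059, -0.69643436,  0.33965852]), 'tvec': array([-0.43567915,  0.27000492,  0.64065619])}
top {'vfov': 51.55788231926572, 'cx': 317.4706448850999, 'cy': 196.77225967058743, 'dist': array([-0.05358449,  0.        ,  0.        ,  0.        ,  0.        ]), 'rvec': array([ 2.18790943, -2.13162736,  0.11776058]), 'tvec': array([0.032977  , 0.57122508, 1.05535173])}
{'time': 0.1, 'q': array([ 1.23912333e+00,  2.64696621e-01,  1.60526549e+00, -1.44011553e-05,
        1.27370289e+00, -3.69279277e-02]), 'joint_vel': array([-2.13850983e-04,  1.58333478e-03, -3.59155522e-03,  9.09238890e-05,
        7.03668051e-04, -6.72917163e-04]), 'joint_torque': array([ 2.68878794e-04, -5.16711903e+01, -3.68587303e+01,  6.26492010e-05,
        6.40660117e-03,  3.97393410e-05]), 'tool_pos': array([0.19588922, 0.64524548, 0.2300587 ]), 'tcp_rot': array([-0.46124981, -3.10717584,  0.0032037 ]), 'wrist_force': array([ 0.12186827,  1.24227981, -0.37747262]), 'torque': array([-0.00468505, -0.02239442, -0.04136401]), 'grip_force': 0.0, 'width': 1.0007873291586102}
```

View pics/top0.png

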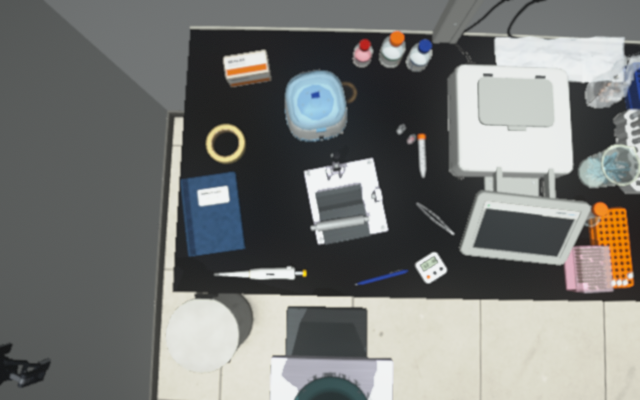

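View pics/scene0.png

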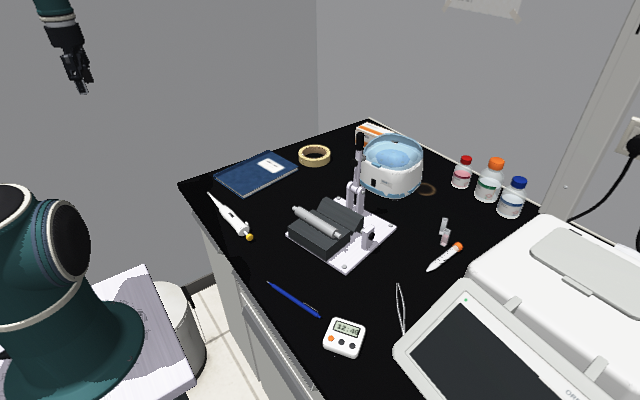

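Top view: cradle at about (345,200), the shaft lying across the ledge at about (340,223), end stop at (378,195), clamp upright at (335,165). Next I'll enlarge these.

```bash
cat >h.py <<'E'
from workcell import bot
import cv2,numpy as np
def cal(n):
    c=bot.get_calibration(n);f=200/np.tan(np.radians(c["vfov"]/2))
    return np.array([[f,0,c["cx"]],[0,f,c["cy"]],[0,0,1]]),c["dist"],cv2.Rodrigues(c["rvec"])[0],c["tvec"],c["rvec"]
def ray(n,uv):
    K,D,R,t,_=cal(n);u=cv2.undistortPoints(np.array(uv,float).reshape(-1,1,2),K,D)[:,0]
    return -R.T@t,(np.c_[u,np.ones(len(u))]@R)
def atz(n,uv,z):
    o,r=ray(n,uv);return o+r*((z-o[2])/r[:,2])[:,None]
def cloud(n,d):
    v,u=np.mgrid[:400,:640];o,r=ray(n,np.c_[u.ravel(),v.ravel()]);return (o+r*d.ravel()[:,None]).reshape(400,640,3)
def proj(n,P):
    K,D,R,t,rv=cal(n);return cv2.projectPoints(np.array(P,float).reshape(-1,1,3),rv,t,K,D)[0][:,0]
E
python3 - <<'E'
from h import *
t=np.load("top0.npz");s=np.load("scene0.npz")
a=cv2.resize(t["p"][140:260,285:405],(600,600),interpolation=2);cv2.imwrite("pics/topc.png",a[...,::-1])
a=cv2.resize(s["p"][120:280,270:430],(600,600),interpolation=2);cv2.imwrite("pics/scc.png",a[...,::-1])
c=cloud("top",t["d"])
# bench z check and plate
p=t["p"].astype(int)
m=(p.min(2)>150)&(abs(c[...,2]-.012)<.008);m[:150]=0;m[250:]=0;m[:,:295]=0;m[:,395:]=0
print(m.sum(),cv2.minAreaRect(c[m][:,:2].astype(np.float32)*1000), np.median(c[m][:,2]))
print("bench z",np.median(c[200:240,260:290,2]))
for uv in[(312,225),(340,223),(366,219),(378,195),(335,160),(345,195)]:print(uv,c[uv[1],uv[0]].round(4))
E
```

```text
2481 ((565.7720947265625, -26.924911499023438), (201.03887939453125, 191.08836364746094), 12.345060348510742) 0.01263301575099618
bench z 0.0006967457556263934
(312, 225) [0.4944 0.0596 0.0611]
(340, 223) [ 0.5008 -0.0108  0.0714]
(366, 219) [ 0.5131 -0.0771  0.0627]
(378, 195) [ 0.5745 -0.1061  0.0692]
(335, 160) [0.6321 0.01   0.2141]
(345, 195) [ 0.5747 -0.0234  0.0493]
```

View pics/topc.png

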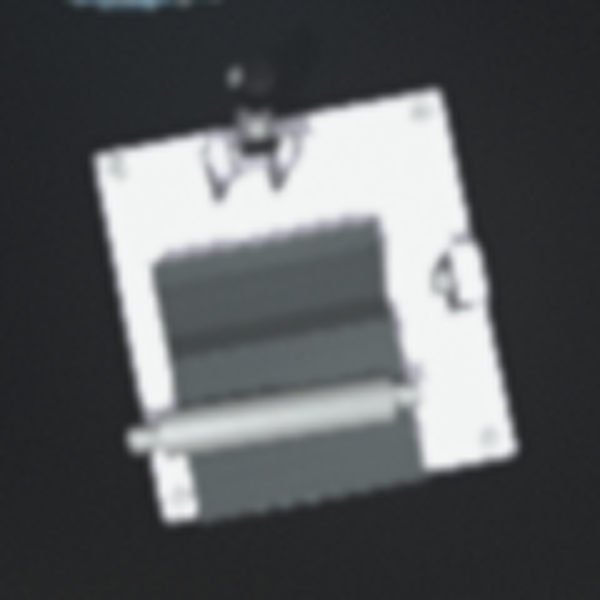

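View pics/scc.png

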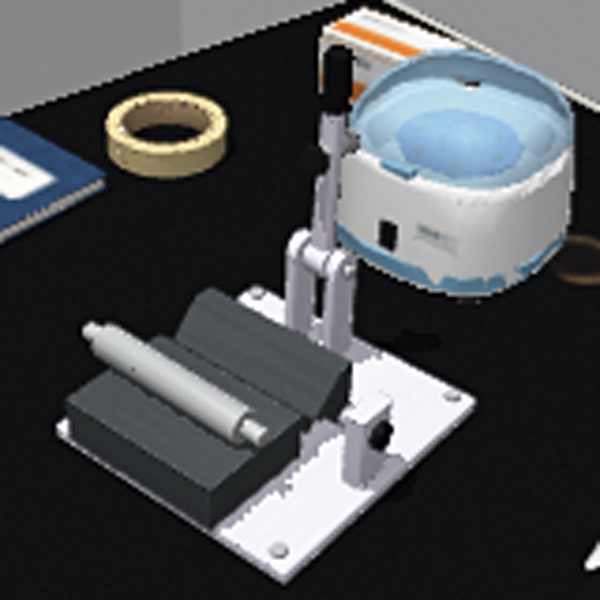

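The plate measures 201x191 mm against the given 200x190, and its top is at z 12.6. The crops show the shaft's left end at about (313,227) px, the right end at (367,219), and the clamp nearly upright. I'll refine the poses in the cradle frame from both cameras.

```bash
cat >>h.py <<'E'
YAW=np.radians(12.345);C,S=np.cos(YAW),np.sin(YAW);O=np.array([.5561,-.0106])
Rc=np.array([[C,-S],[S,C]])
def tocr(P):
    P=np.asarray(P,float);return np.c_[(P[...,:2].reshape(-1,2)-O)@Rc,P[...,2].ravel()]*1000
def frcr(P):
    P=np.asarray(P,float).reshape(-1,3)/1000;return np.c_[P[:,:2]@Rc.T+O,P[:,2]]
def look(tag):
    r={}
    for n in("scene","top"):
        p,d=bot.read_camera(n);np.savez(f"{n}{tag}.npz",p=p,d=d);r[n]=(p,d)
    return r
def shaft(r,x0,x1,zmin):
    for n in r:
        q=tocr(cloud(n,r[n][1]));ok=r[n][1].ravel()>0
        m=ok&(q[:,0]>x0)&(q[:,0]<x1)&(q[:,2]>zmin)&(q[:,2]<76)&(abs(q[:,1])<100)
        s=q[m];ya=s[(abs(s[:,1]-np.median(s[:,1]))<45)]
        f=np.polyfit(ya[:,1],ya[:,0],1)
        print(n,m.sum(),"x@y0 %.1f slope %.3f"%(f[1],f[0]),"y",np.percentile(s[:,1],[.5,99.5]).round(1),"ztop",np.percentile(ya[:,2],[50,95]).round(1),"ztop+/-",[np.percentile(ya[k,2],95).round(1) for k in(ya[:,1]>25,ya[:,1]<-25)])
E
python3 - <<'E'
from h import *
r={n:(lambda z:(z["p"],z["d"]))(np.load(n+"0.npz")) for n in("scene","top")}
shaft(r,-85,-20,52)
for n in r:
    q=tocr(cloud(n,r[n][1]));
    for nm,b in dict(ledge=(-98,-75,-50,50,30,60),block=(26,36,-50,50,40,70),stoptop=(-20,20,-115,-75,61,80),stopall=(-20,20,-120,-76,20,80),handle=(30,130,-25,25,195,240),arm=(30,130,-12,12,110,180),cheek=(60,100,-25,25,90,104)).items():
        m=(q[:,0]>b[0])&(q[:,0]<b[1])&(q[:,1]>b[2])&(q[:,1]<b[3])&(q[:,2]>b[4])&(q[:,2]<b[5])
        if m.sum()>3:print(n,nm,m.sum(),q[m].mean(0).round(1),q[m].min(0).round(1),q[m].max(0).round(1))
s=bot.read_state();T=cv2.Rodrigues(s["tcp_rot"])[0];print(T.round(3),tocr(s["tool_pos"]))
E
```

```text
scene 530 x@y0 -58.4 slope 0.026 y [-63.3  85.2] ztop [66.7 70.1] ztop+/- [np.float64(69.9), np.float64(69.9)]
top 500 x@y0 -53.0 slope 0.019 y [-61.6  85. ] ztop [68.4 72.2] ztop+/- [np.float64(72.1), np.float64(71.8)]
scene ledge 411 [-89.1  -2.2  43.6] [-98.  -49.9  30.2] [-75.1  49.9  48.4]
scene block 105 [31.1 -1.7 56.8] [ 26.1 -48.7  54.4] [36.  49.2 60.4]
scene stoptop 78 [ -2.2 -99.7  66.7] [ -15.7 -105.5   61.2] [ 14.2 -92.   70.8]
scene stopall 247 [  -5.7 -101.4   50.7] [ -16.5 -111.8   20.7] [ 14.2 -80.6  70.8]
scene handle 137 [ 80.8  -2.7 217.2] [ 74.9 -10.6 195.8] [ 92.5   8.5 233.5]
scene arm 235 [ 77.7  -2.2 151.5] [ 61.4  -9.3 110.1] [103.9   9.  180. ]
scene cheek 94 [75.9 -1.9 95.3] [ 68.2 -21.3  90.1] [ 90.1  20.2 103.9]
top ledge 342 [-86.4   0.3  46.7] [-97.7 -49.6  39.6] [-75.   49.9  52.4]
top block 155 [30.9  0.3 57.6] [ 26.  -49.8  52.8] [36.  49.8 62.1]
top stoptop 70 [  0.4 -98.2  67.9] [ -14.5 -107.1   61.2] [ 15.5 -91.3  74.2]
top stopall 124 [ -0.6 -96.2  60.7] [ -14.7 -111.5   24.1] [ 15.5 -81.8  74.2]
top handle 80 [ 83.6   1.1 225.6] [ 76.4  -8.1 196.6] [ 94.9   9.4 236.6]
top arm 67 [ 74.3   2.1 165.8] [ 63.8  -9.1 115.5] [103.    9.5 179. ]
top cheek 85 [78.5  2.1 95.3] [ 67.6 -23.9  90.1] [ 91.9  22.4 103. ]
[[-0.957  0.29  -0.001]
 [ 0.29   0.957 -0.002]
 [ 0.    -0.002 -1.   ]] [[-211.66371955  717.69322779  230.05870256]]
```

Call:
jog_arm(
  motion=[
    [1,0,-35,0,-5.84],
    [1,0,-35,0,-5.84],
    [1,0,-35,0,-5.84],
    [1,0,-35,0,-5.84],
    [1,0,-35,0,-5.84],
    [1,-30,-35,0,0],
    [1,-30,-35,0,0],
    [1,-30,-35,0,0],
    [1,-30,-35,0,0],
  ],
)

```text
time: 0.85
tool_pos: [0.3139, 0.3713, 0.2311]
tcp_rot: [-0.339, 3.123, 0.0]
wrist_force: [0.2, 1.0, -0.0]
width: 1.002
grip_force: 0.0
```

```bash
cat >>h.py <<'E'
def st():
    s=bot.read_state();T=cv2.Rodrigues(s["tcp_rot"])[0];Tc=np.c_[np.vstack([Rc.T@T[:2]]),].round(3)
    w=s["wrist_force"];print("t %.2f"%s["time"],"cr",tocr(s["tool_pos"])[0].round(1),"yerr deg %.2f"%np.degrees(np.arctan2(Tc[0,1],Tc[1,1])),"tz",T[:,2].round(3),"F",np.r_[Rc.T@w[:2],w[2]].round(2),"wid %.2f"%s["width"],"q6 %.2f"%s["q"][5])
E
python3 -c "from h import *;st()"
```

```text
t 0.85 cr [-154.9  424.8  231.1] yerr deg -0.00 tz [ 0.  0. -1.] F [ 0.44  0.94 -0.05] wid 1.00 q6 -0.97
```

Call:
jog_arm(
  motion=[
    [1,-5,-40,0,0],
    [1,-5,-40,0,0],
    [1,-5,-40,0,0],
    [1,-5,-40,0,0],
    [1,-5,-40,0,0],
    [1,-5,-40,0,0],
    [1,-5,-40,0,0],
    [1,0,-40,0,0],
    [1,0,-10,0,0],
    [1,0,0,0,0],
  ],
)

```text
time: 1.68
tool_pos: [0.418, 0.0554, 0.2309]
tcp_rot: [0.329, -3.124, 0.001]
wrist_force: [0.9, 0.4, -0.1]
width: 0.999
grip_force: 0.0
```

```bash
python3 -c "from h import *;st()"
```

```text
t 1.68 cr [-120.8   94.   230.9] yerr deg 0.34 tz [-0.001 -0.001 -1.   ] F [ 0.95  0.16 -0.07] wid 1.00 q6 -1.71
```

Call:
jog_arm(
  motion=[
    [1,-9,-28,0,0],
    [1,-9,-28,0,0],
    [1,-9,-28,0,0],
    [1,0,0,30,0],
    [1,0,0,40,0],
    [1,0,0,40,0],
    [1,0,0,20,0],
    [1,0,0,0,0],
    [1,0,0,0,0],
  ],
)

```text
time: 2.43
tool_pos: [0.4608, -0.017, 0.1001]
tcp_rot: [0.338, -3.12, -0.002]
wrist_force: [0.4, 0.8, 0.8]
width: 1.001
grip_force: 0.0
```

```bash
python3 - <<'E'
from h import *
st();r=look("1");shaft(r,-70,-25,54)
a=cv2.resize(r["scene"][0][100:280,250:430],(600,600),interpolation=2);cv2.imwrite("pics/sc1.png",a[...,::-1])
E
```

```text
t 2.43 cr [-94.5  14.1 100.1] yerr deg -0.06 tz [-0.004  0.001 -1.   ] F [0.51 0.71 0.77] wid 1.00 q6 -1.88
scene 470 x@y0 -58.9 slope -0.013 y [-63.7  85.7] ztop [65.8 70.1] ztop+/- [np.float64(70.2), np.float64(70.1)]Traceback (most recent call last):
  File "<stdin>", line 2, in <module>
  File "h.py", line 32, in shaft
    print(n,m.sum(),"x@y0 %.1f slope %.3f"%(f[1],f[0]),"y",np.percentile(s[:,1],[.5,99.5]).round(1),"ztop",np.percentile(ya[:,2],[50,95]).round(1),"ztop+/-",[np.percentile(ya[k,2],95).round(1) for k in(ya[:,1]>25,ya[:,1]<-25)])
                                                                                                                                                              ~~~~~~~~~~~~~^^^^^^^^^^^^
    return _quantile_unchecked(
        a, q, axis, out, overwrite_input, method, keepdims, weights)
    return _ureduce(a,
                    func=_quantile_ureduce_func,
    ...<5 lines>...
                    overwrite_input=overwrite_input,
                    method=method)
    r = func(a, **kwargs)
    result = _quantile(arr,
                       quantiles=q,
    ...<2 lines>...
                       out=out,
                       weights=wgt)
    slices_having_nans = np.isnan(arr[-1, ...])
                                  ~~~^^^^^^^^^
IndexError: index -1 is out of bounds for axis 0 with size 0
```

Call:
jog_arm(
  motion=[
    [1,0,-3,15,0],
    [1,0,0,15,0],
    [1,0,0,15,0],
    [1,0,0,8,0],
    [1,0,0,5,0],
    [1,0,0,0,0],
    [1,0,0,0,0],
  ],
)

```text
time: 3.12
tool_pos: [0.4638, -0.0213, 0.0443]
tcp_rot: [-0.337, 3.122, -0.001]
wrist_force: [-0.8, -0.0, 0.1]
width: 0.996
grip_force: 0.0
```

```bash
python3 - <<'E'
from h import *
st();r=look("1")
a=cv2.resize(r["scene"][0][140:280,260:400],(600,600),interpolation=2);cv2.imwrite("pics/sc1.png",a[...,::-1])
E
```

```text
t 3.12 cr [-92.4   9.3  44.3] yerr deg 0.00 tz [ 0.002 -0.    -1.   ] F [-0.76  0.15  0.12] wid 1.00 q6 -1.89
```

View pics/sc1.png

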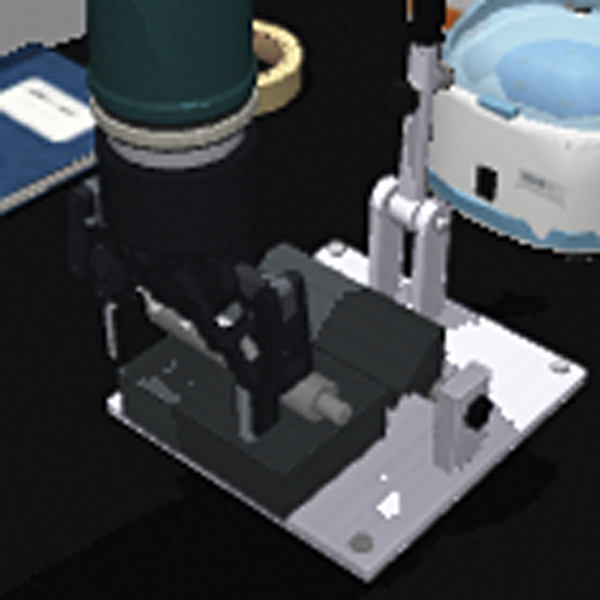

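The fingers stand upright behind the shaft, one near each end, with tips just above the ledge. Now I'll roll it slowly.

Call:
jog_arm(
  motion=[
    [1,-3,0,0,0],
    [1,-3,0,0,0],
    [1,-2,0,0,0],
    [1,-1.5,0,0,0],
    [1,-1.5,0,0,0],
    [1,-1.5,0,0,0],
    [1,-1.5,0,0,0],
    [1,-1.5,0,0,0],
    [1,-1.5,0,0,0],
    [1,-1.5,0,0,0],
  ],
)

```text
time: 4.05
tool_pos: [0.4805, -0.0174, 0.0432]
tcp_rot: [0.337, -3.122, 0.0]
wrist_force: [-3.4, -1.4, 3.3]
width: 0.999
grip_force: 1.9
```

Call:
jog_arm(
  motion=[
    [1,-2,0,0,0],
    [1,-2,0,0,0],
    [1,-2,0,0,0],
    [1,-2,0,0,0],
    [1,-2,0,0,0],
    [1,-2,0,0,0],
    [1,-2,0,0,0],
    [1,-2,0,0,0],
    [1,-2,0,0,0],
    [1,-2,0,0,0],
  ],
)

```text
time: 4.88
tool_pos: [0.5006, -0.013, 0.0433]
tcp_rot: [0.337, -3.123, 0.0]
wrist_force: [-3.2, -1.5, 3.1]
width: 0.997
grip_force: 1.7
```

```bash
sed -i 's/,"ztop+.-",.*$/)/' h.py; python3 - <<'E'
from h import *
st();r=look("2");shaft(r,-52,15,59)
E
```

```text
t 4.88 cr [-54.7   9.5  43.3] yerr deg 0.06 tz [-0. -0. -1.] F [-3.41 -0.83  3.12] wid 1.00 q6 -1.86
scene 325 x@y0 -38.9 slope -0.008 y [-99.7  65. ] ztop [66.9 70.4]Traceback (most recent call last):
  File "<stdin>", line 2, in <module>
  File "h.py", line 31, in shaft
    f=np.polyfit(ya[:,1],ya[:,0],1)
    raise TypeError("expected non-empty vector for x")
TypeError: expected non-empty vector for x
```

Call:
jog_arm(
  motion=[
    [1,-2,0,0,0],
    [1,-2,0,0,0],
    [1,-2,0,0,0],
    [1,-2,0,0,0],
    [1,-2,0,0,0],
    [1,-2,0,0,0],
    [1,-1.5,0,0,0],
    [1,-1.5,0,0,0],
    [1,-1.5,0,0,0],
    [1,-1.5,0,0,0],
  ],
)

```text
time: 5.82
tool_pos: [0.5177, -0.0093, 0.0433]
tcp_rot: [0.337, -3.122, 0.0]
wrist_force: [-7.6, -2.7, 8.2]
width: 0.996
grip_force: 4.4
```

```bash
python3 - <<'E'
from h import *
st()
E
```

```text
t 5.82 cr [-37.2   9.5  43.3] yerr deg 0.06 tz [-0.001 -0.    -1.   ] F [-8.03 -1.05  8.21] wid 1.00 q6 -1.85
```

```bash
python3 - <<'E'
from h import *
st();r=look("3");st()
a=cv2.resize(r["scene"][0][150:270,280:400],(600,600),interpolation=2);cv2.imwrite("pics/sc3.png",a[...,::-1])
q=tocr(cloud("scene",r["scene"][1]))
m=(abs(q[:,0]+5)<25)&(q[:,1]<-45)&(q[:,1]>-80)&(q[:,2]>50)&(q[:,2]<76);print(q[m][np.argsort(q[m][:,1])][::6].round(0))
E
```

```text
t 5.82 cr [-37.2   9.5  43.3] yerr deg 0.06 tz [-0.001 -0.    -1.   ] F [-8.03 -1.05  8.21] wid 1.00 q6 -1.85
t 5.92 cr [-37.3   9.5  43.3] yerr deg 0.06 tz [-0.001 -0.    -1.   ] F [-4.77 -0.85  4.89] wid 1.00 q6 -1.85
[[-21. -64.  62.]
 [-12. -63.  61.]
 [-20. -61.  56.]
 [-20. -58.  57.]
 [ 16. -56.  51.]
 [ 15. -54.  50.]
 [-17. -53.  64.]
 [-20. -50.  55.]
 [-19. -49.  51.]
 [ -8. -48.  65.]
 [ -8. -48.  61.]
 [-18. -48.  65.]
 [ -6. -47.  65.]
 [-19. -46.  68.]]
```

View pics/sc3.png

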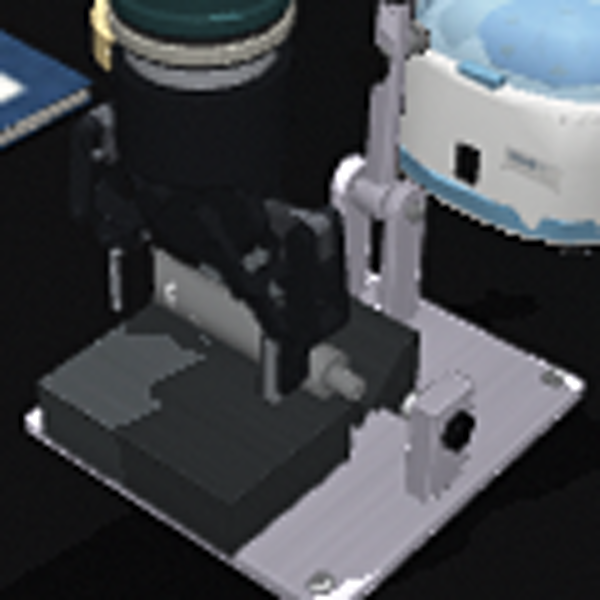

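Call:
jog_arm(
  motion=[
    [1,-1,0,0,0],
    [1,-1,0,0,0],
    [1,-1,0,0,0],
    [1,0,0,0,0],
  ],
)

```text
time: 6.25
tool_pos: [0.5185, -0.0091, 0.0436]
tcp_rot: [0.337, -3.118, 0.0]
wrist_force: [-11.8, -3.1, 14.4]
width: 0.995
grip_force: 7.1
```

```bash
python3 - <<'E'
from h import *
st()
E
```

```text
t 6.25 cr [-36.4   9.5  43.6] yerr deg 0.00 tz [-0.006 -0.001 -1.   ] F [-12.15  -0.54  14.36] wid 1.00 q6 -1.85
```

Pushing without lifting the tool is now jamming: friction on the back of the shaft opposes the roll. I'll back off, go lower, then push while moving up with the rolling surface.

Call:
jog_arm(
  motion=[
    [1,3,0,0,0],
    [1,3,0,0,0],
    [1,0,0,2.5,0],
    [1,0,0,2.5,0],
    [1,0,0,0,0],
  ],
)

```text
time: 6.67
tool_pos: [0.5149, -0.0097, 0.0375]
tcp_rot: [0.337, -3.123, -0.0]
wrist_force: [-0.2, 0.1, 0.2]
width: 1.0
grip_force: 0.0
```

```bash
python3 - <<'E'
from h import *
st();r=look("4")
for n in r:
  q=tocr(cloud(n,r[n][1]))
  for a,b in((-48,-40),(-20,30),(62,80)):
    m=(abs(q[:,0]+10)<25)&(q[:,1]<b)&(q[:,1]>a)&(q[:,2]>56)&(q[:,2]<74);print(n,a,b,m.sum(),np.percentile(q[m],[5,50,95],axis=0).round(0).tolist() if m.any() else 0)
E
```

```text
t 6.67 cr [-40.    9.7  37.5] yerr deg 0.06 tz [-0.  0. -1.] F [-0.16  0.12  0.21] wid 1.00 q6 -1.85
scene -48 -40 32 [[-30.0, -48.0, 58.0], [-22.0, -46.0, 66.0], [-9.0, -42.0, 70.0]]
scene -20 30 94 [[-28.0, -10.0, 57.0], [-25.0, 13.0, 65.0], [-15.0, 29.0, 69.0]]
scene 62 80 3 [[-15.0, 64.0, 68.0], [-13.0, 66.0, 70.0], [-10.0, 66.0, 70.0]]
top -48 -40 0 0
top -20 30 0 0
top 62 80 0 0
```

Call:
jog_arm(
  motion=[
    [1,-2,0,0,0],
    [1,-1,0,-0.8,0],
    [1,-1,0,-1,0],
    [1,-1,0,-1,0],
    [1,-1,0,-1,0],
    [1,-1,0,-1,0],
    [1,0,0,0,0],
  ],
)

```text
time: 7.35
tool_pos: [0.5227, -0.0084, 0.0435]
tcp_rot: [-0.337, 3.122, -0.0]
wrist_force: [-0.3, -0.2, -0.0]
width: 1.0
grip_force: 0.0
```

```bash
python3 - <<'E'
from h import *
st()
E
```

```text
t 7.35 cr [-32.2   9.3  43.5] yerr deg 0.06 tz [ 0.001 -0.    -1.   ] F [-0.35 -0.1  -0.03] wid 1.00 q6 -1.85
```

It rolled off with no force left. Next I'll raise the arm and look.

Call:
jog_arm(
  motion=[
    [1,10,0,-5,0],
    [1,15,0,-20,0],
    [1,20,0,-40,0],
    [1,20,20,-40,0],
    [1,20,30,-20,0],
    [1,10,30,0,0],
    [0,0,30,0,0],
    [-1,0,0,0,0],
    [-1,0,0,0,0],
  ],
)

```text
time: 8.1
tool_pos: [0.4095, 0.0776, 0.1597]
tcp_rot: [-0.342, 3.122, -0.0]
wrist_force: [-0.3, -0.3, 0.5]
width: 0.603
grip_force: 0.0
```

```bash
python3 - <<'E'
from h import *
st();r=look("5");shaft(r,-20,20,58.5)
a=cv2.resize(r["scene"][0][160:260,290:390],(600,600),interpolation=2);cv2.imwrite("pics/sc5.png",a[...,::-1])
E
```

```text
t 8.10 cr [-124.3  117.5  159.7] yerr deg -0.17 tz [ 0.001 -0.    -1.   ] F [-0.3  -0.21  0.54] wid 0.60 q6 -1.66
scene 260 x@y0 -2.3 slope -0.007 y [-99.6  69.3] ztop [60.7 62.6]
top 348 x@y0 0.4 slope -0.002 y [-99.2  74.7] ztop [61.3 64.6]
```

View pics/sc5.png

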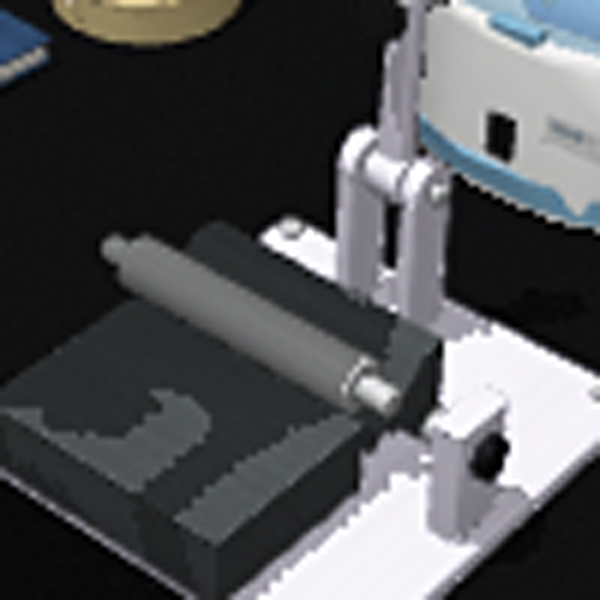

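The shaft lies in the vee with its top at about 62 and parallel to it. I'll give it a light downward press to make sure it is seated, then slide it endways.

Call:
jog_arm(
  motion=[
    [-1,-20,-20,0,0],
    [-1,-35,-30,0,0],
    [-1,-35,-30,0,0],
    [-1,-34,-27,15,0],
    [-1,0,0,30,0],
    [-1,0,0,25,0],
    [-1,0,0,10,0],
    [-1,0,0,5,0],
    [-1,0,0,0,0],
    [-1,0,0,0,0],
  ],
)

```text
time: 9.03
tool_pos: [0.5435, 0.0044, 0.0766]
tcp_rot: [-0.336, 3.123, -0.0]
wrist_force: [0.1, 1.2, 0.5]
width: -0.001
grip_force: 0.0
```

```bash
python3 - <<'E'
from h import *
st()
E
```

```text
t 9.03 cr [-9.1 17.3 76.6] yerr deg 0.06 tz [ 0.001 -0.    -1.   ] F [0.4  1.13 0.47] wid -0.00 q6 -1.82
```

Call:
jog_arm(
  motion=[
    [-1,-4,-3,0,0],
    [-1,-5,-3,3,0],
    [-1,0,0,4,0],
    [-1,0,0,4,0],
    [-1,0,0,1.5,0],
    [-1,0,0,0.5,0],
    [-1,0,0,0,0],
  ],
)

```text
time: 9.62
tool_pos: [0.5527, 0.0008, 0.0623]
tcp_rot: [0.337, -3.123, -0.0]
wrist_force: [-0.1, 0.2, -0.6]
width: 0.002
grip_force: 0.0
```

```bash
python3 - <<'E'
from h import *
st()
E
```

```text
t 9.62 cr [-0.9 11.9 62.3] yerr deg 0.00 tz [-0.001  0.    -1.   ] F [-0.06  0.19 -0.62] wid 0.00 q6 -1.83
```

Call:
jog_arm(
  motion=[
    [-1,0,0,0.5,0],
    [-1,0,0,0.5,0],
    [-1,0,0,0.3,0],
    [-1,0,0,0,0],
  ],
)

```text
time: 9.95
tool_pos: [0.5532, 0.0008, 0.0619]
tcp_rot: [-0.337, 3.123, 0.0]
wrist_force: [-2.4, 0.9, 3.5]
width: -0.001
grip_force: 1.9
```

```bash
python3 - <<'E'
from h import *
st()
E
```

```text
t 9.95 cr [-0.4 11.8 61.9] yerr deg 0.06 tz [ 0.  0. -1.] F [-2.14  1.35  3.5 ] wid -0.00 q6 -1.83
```

Contact is at z 61.9, so it is fully down. Now to the left end.

Call:
jog_arm(
  motion=[
    [-1,0,0,-6,0],
    [-1,0,0,-20,0],
    [-1,0,25,0,0],
    [-1,0,35,0,0],
    [-1,0,35,0,0],
    [-1,0,11,0,0],
    [-1,0,0,20,0],
    [-1,0,0,16,0],
    [-1,0,0,4,0],
    [-1,0,0,0,0],
  ],
)

```text
time: 10.78
tool_pos: [0.5291, 0.104, 0.046]
tcp_rot: [0.337, -3.12, 0.001]
wrist_force: [-0.6, -0.3, -0.6]
width: 0.003
grip_force: 0.0
```

```bash
python3 - <<'E'
from h import *
st();r=look("6");st()
a=cv2.resize(r["scene"][0][160:260,290:390],(600,600),interpolation=2);cv2.imwrite("pics/sc6.png",a[...,::-1])
E
```

```text
t 10.78 cr [ -1.9 117.7  46. ] yerr deg 0.00 tz [-0.003 -0.001 -1.   ] F [-0.67 -0.11 -0.59] wid 0.00 q6 -1.64
t 10.88 cr [-1.000e-01  1.173e+02  4.780e+01] yerr deg 0.06 tz [ 0. -0. -1.] F [0.79 0.16 0.07] wid 0.00 q6 -1.64
```

View pics/sc6.png

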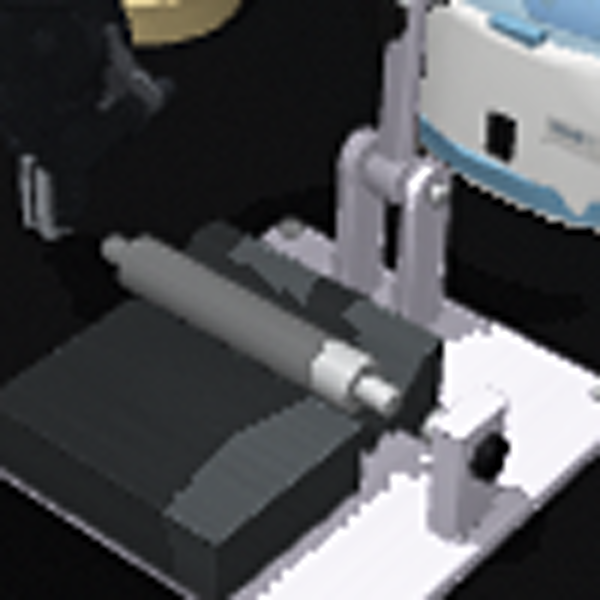

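Call:
jog_arm(
  motion=[
    [-1,0,-4,0,0],
    [-1,0,-4,0,0],
    [-1,0,-2,0,0],
    [-1,0,-2,0,0],
    [-1,0,-2,0,0],
    [-1,0,-2,0,0],
    [-1,0,-2,0,0],
    [-1,0,-2,0,0],
    [-1,0,-2,0,0],
  ],
)

```text
time: 11.63
tool_pos: [0.535, 0.0835, 0.0474]
tcp_rot: [0.336, -3.123, -0.003]
wrist_force: [-0.9, 5.2, 0.1]
width: 0.005
grip_force: 2.2
```

```bash
python3 - <<'E'
from h import *
st()
E
```

```text
t 11.63 cr [-0.4 96.4 47.4] yerr deg 0.06 tz [-0.     0.002 -1.   ] F [0.25 5.29 0.14] wid 0.00 q6 -1.68
```

Call:
jog_arm(
  motion=[
    [-1,0,-1.5,0,0],
    [-1,0,-1.5,0,0],
    [-1,0,-1.5,0,0],
    [-1,0,-1.5,0,0],
    [-1,0,-1.5,0,0],
  ],
)

```text
time: 12.05
tool_pos: [0.5368, 0.0755, 0.0474]
tcp_rot: [0.337, -3.123, -0.0]
wrist_force: [-1.1, 4.9, 0.4]
width: 0.002
grip_force: 2.0
```

```bash
python3 - <<'E'
from h import *
st()
E
```

```text
t 12.05 cr [-0.4 88.3 47.4] yerr deg 0.00 tz [-0.  0. -1.] F [-0.03  5.05  0.41] wid 0.00 q6 -1.69
```

Call:
jog_arm(
  motion=[
    [-1,0,-1,0,0],
    [-1,0,-1,0,0],
    [-1,0,-1,0,0],
    [-1,0,-1,0,0],
  ],
)

```text
time: 12.38
tool_pos: [0.5377, 0.0715, 0.0475]
tcp_rot: [0.337, -3.123, -0.0]
wrist_force: [-1.5, 4.3, 0.1]
width: 0.004
grip_force: 2.0
```

Call:
jog_arm(
  motion=[
    [-1,0,-0.7,0,0],
    [-1,0,-0.7,0,0],
    [-1,0,-0.7,0,0],
  ],
)

```text
time: 12.63
tool_pos: [0.5381, 0.0695, 0.0474]
tcp_rot: [0.337, -3.123, -0.0]
wrist_force: [-0.5, 4.1, -0.2]
width: 0.001
grip_force: 1.9
```

```bash
python3 - <<'E'
from h import *
st();r=look("7")
a=cv2.resize(r["scene"][0][190:260,320:390],(600,600),interpolation=2);cv2.imwrite("pics/sc7.png",a[...,::-1])
E
```

```text
t 12.63 cr [-0.5 82.1 47.4] yerr deg 0.06 tz [-0.  0. -1.] F [ 0.35  4.11 -0.23] wid 0.00 q6 -1.70
```

View pics/sc7.png

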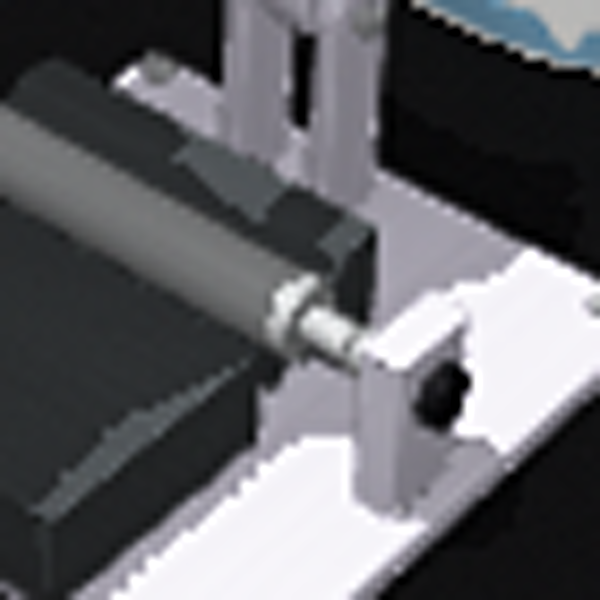

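The journal is now within a few mm of the screw tip. I'll continue in fine steps, watching the force.

Call:
jog_arm(
  motion=[
    [-1,0,-0.5,0,0],
    [-1,0,-0.5,0,0],
    [-1,0,-0.5,0,0],
  ],
)

```text
time: 12.98
tool_pos: [0.5384, 0.0681, 0.0474]
tcp_rot: [0.337, -3.123, -0.0]
wrist_force: [-1.0, 3.3, -0.1]
width: -0.002
grip_force: 1.9
```

Call:
jog_arm(
  motion=[
    [-1,0,-0.5,0,0],
    [-1,0,-0.5,0,0],
  ],
)

```text
time: 13.15
tool_pos: [0.5386, 0.0675, 0.0474]
tcp_rot: [0.336, -3.123, -0.001]
wrist_force: [-1.0, 7.2, -0.1]
width: -0.001
grip_force: 3.4
```

Call:
jog_arm(
  motion=[
    [-1,0,-0.5,0,0],
    [-1,0,-0.5,0,0],
  ],
)

```text
time: 13.32
tool_pos: [0.5386, 0.0673, 0.0474]
tcp_rot: [0.335, -3.123, -0.003]
wrist_force: [-1.2, 9.3, 0.4]
width: -0.001
grip_force: 4.9
```

Call:
jog_arm(
  motion=[
    [-1,0,0,0,0],
    [-1,0,0,0,0],
  ],
)

```text
time: 13.48
tool_pos: [0.5386, 0.0674, 0.0475]
tcp_rot: [0.336, -3.123, -0.003]
wrist_force: [-2.0, 9.7, -0.8]
width: -0.0
grip_force: 4.3
```

Call:
jog_arm(
  motion=[
    [-1,0,-0.3,0,0],
    [-1,0,0,0,0],
    [-1,0,0,0,0],
  ],
)

```text
time: 13.73
tool_pos: [0.5386, 0.0673, 0.0475]
tcp_rot: [0.336, -3.123, -0.004]
wrist_force: [-2.1, 9.8, -0.6]
width: -0.002
grip_force: 4.7
```

Call:
jog_arm(
  motion=[
    [-1,0,5,0,0],
    [-1,0,15,0,0],
    [-1,0,20,-20,0],
    [-1,0,0,-35,0],
    [-1,0,0,-35,0],
    [-1,0,0,-35,0],
    [-1,0,0,-35,0],
    [-1,-30,0,0,0],
    [-1,-30,0,0,0],
    [-1,-30,0,0,0],
  ],
)

```text
time: 14.57
tool_pos: [0.6203, 0.1233, 0.2097]
tcp_rot: [-0.336, 3.119, -0.003]
wrist_force: [1.1, -0.9, -0.6]
width: -0.003
grip_force: 0.0
```

Call:
jog_arm(
  motion=[
    [-1,-30,0,0,0],
    [-1,-10,0,0,0],
    [-1,0,0,0,0],
    [-1,0,0,0,0],
  ],
)

```text
time: 14.9
tool_pos: [0.657, 0.1318, 0.2068]
tcp_rot: [0.336, -3.122, 0.002]
wrist_force: [0.3, -0.2, -0.9]
width: -0.0
grip_force: 0.0
```

```bash
python3 - <<'E'
from h import *
st();r=look("8");shaft(r,-20,20,58.5)
for n in r:
    q=tocr(cloud(n,r[n][1]))
    for nm,b in dict(handle=(30,115,-20,20,205,240),centrif=(120,260,-60,130,30,400)).items():
        m=(q[:,0]>b[0])&(q[:,0]<b[1])&(q[:,1]>b[2])&(q[:,1]<b[3])&(q[:,2]>b[4])&(q[:,2]<b[5])
        if m.sum()>3:print(n,nm,m.sum(),q[m].mean(0).round(1),np.percentile(q[m],1,axis=0).round(1),np.percentile(q[m],99,axis=0).round(1))
E
```

```text
t 14.90 cr [129.  117.6 206.8] yerr deg 0.06 tz [-0.002 -0.001 -1.   ] F [ 0.22 -0.29 -0.88] wid -0.00 q6 -1.62
scene 260 x@y0 -2.0 slope 0.002 y [-99.3  52.6] ztop [60.8 62.5]
top 346 x@y0 -0.1 slope -0.002 y [-99.3  58.4] ztop [61.4 64.9]
scene handle 110 [ 81.5  -2.4 221.1] [ 76.2  -8.8 205.4] [ 90.6   7.9 233.4]
scene centrif 2907 [190.8  14.2 138.7] [120.4 -59.   32.1] [256.9 114.  388.1]
top handle 71 [ 84.1   0.8 228.6] [ 77.   -7.5 207.2] [ 94.6   8.6 236.5]
top centrif 1628 [213.   -0.  114.7] [149.9 -55.4  34. ] [258.7  55.7 194.1]
```

```bash
python3 - <<'E'
from h import *
for n in("top","scene"):
    q=tocr(cloud(n,np.load(n+"0.npz")["d"]));m=(q[:,0]>105)&(q[:,0]<300)&(abs(q[:,1])<130)&(q[:,2]>30)&(q[:,2]<400)
    print(n,m.sum(),np.percentile(q[m],[1,50,99],axis=0).round(0).tolist())
E
```

```text
top 3138 [[181.0, -56.0, 35.0], [232.0, 18.0, 129.0], [298.0, 91.0, 140.0]]
scene 2932 [[179.0, -65.0, 32.0], [210.0, -16.0, 103.0], [298.0, 71.0, 138.0]]
```

Call:
jog_arm(
  motion=[
    [-1,0,-20,0,0],
    [-1,0,-30,0,0],
    [-1,0,-30,0,0],
    [-1,0,-25,0,0],
    [-1,0,-13,0,0],
    [-1,5,0,0,0],
    [-1,5,0,0,0],
    [-1,5,0,0,0],
    [-1,0,0,0,0],
  ],
)

```text
time: 15.75
tool_pos: [0.6663, 0.0152, 0.2075]
tcp_rot: [0.338, -3.122, -0.001]
wrist_force: [-0.0, 0.3, 0.3]
width: -0.001
grip_force: 0.0
```

```bash
python3 - <<'E'
from h import *
st()
E
```

```text
t 15.75 cr [113.2   1.7 207.5] yerr deg -0.00 tz [-0.001  0.    -1.   ] F [0.04 0.28 0.34] wid -0.00 q6 -1.80
```

Call:
jog_arm(
  motion=[
    [-1,6,0,0,0],
    [-1,8,0,0,0],
    [-1,8,0,0,0],
    [-1,8,0,0,0],
    [-1,8,0,0,0],
    [-1,8,0,0,0],
    [-1,8,0,1.5,0],
    [-1,8,0,2,0],
    [-1,8,0,2.5,0],
    [-1,0,0,0,0],
  ],
)

```text
time: 16.58
tool_pos: [0.5973, -0.0014, 0.2006]
tcp_rot: [0.336, -3.121, 0.0]
wrist_force: [-0.8, 0.1, 0.2]
width: 0.0
grip_force: 0.0
```

```bash
cat >>h.py <<'E'
def arm():
    st();r=look("a")
    for n in r:
        q=tocr(cloud(n,r[n][1]));p=r[n][0].reshape(-1,3)
        m=(abs(q[:,1])<9)&(q[:,2]>75)&(np.hypot(q[:,0]-80,q[:,2]-85)<105)&(np.hypot(q[:,0]-80,q[:,2]-85)>35)&(p.mean(1)>90)
        if m.sum()>5:print(n,m.sum(),"q %.2f"%np.median(np.arctan2(q[m][:,2]-85,80-q[m][:,0])))
E
python3 -c "from h import *;arm()"
```

```text
t 16.58 cr [4.220e+01 2.000e-01 2.006e+02] yerr deg 0.06 tz [-0.003 -0.    -1.   ] F [-0.75  0.29  0.19] wid 0.00 q6 -1.83
scene 145 q 1.08
```

Call:
jog_arm(
  motion=[
    [-1,8,0,3.8,0],
    [-1,8,0,3.8,0],
    [-1,8,0,4,0],
    [-1,6.4,0,5.4,0],
    [-1,6.4,0,5.4,0],
    [-1,6.4,0,5.4,0],
    [-1,5.3,0,6.6,0],
    [-1,5.3,0,6.6,0],
    [-1,5.3,0,6.6,0],
    [-1,0,0,0,0],
  ],
)

```text
time: 17.52
tool_pos: [0.5395, -0.0135, 0.1516]
tcp_rot: [0.336, -3.12, -0.001]
wrist_force: [-0.8, -0.3, -0.8]
width: 0.001
grip_force: 0.0
```

```bash
python3 -c "from h import *;arm()"
```

```text
t 17.52 cr [-16.9   0.7 151.6] yerr deg 0.06 tz [-0.004  0.    -1.   ] F [-0.89 -0.12 -0.84] wid 0.00 q6 -1.86
scene 145 q 0.55
```

Call:
jog_arm(
  motion=[
    [-1,4,0,7,0],
    [-1,4,0,7,0],
    [-1,4,0,7,0],
    [-1,3,0,6,0],
    [-1,3,0,6,0],
    [-1,3,0,5,0],
    [-1,3,0,2,0],
    [-1,0,0,0,0],
  ],
)

```text
time: 18.28
tool_pos: [0.5169, -0.0186, 0.1128]
tcp_rot: [0.336, -3.121, -0.001]
wrist_force: [0.1, -1.2, -0.0]
width: -0.001
grip_force: 0.0
```

```bash
python3 -c "from h import *;arm()"
```

```text
t 18.28 cr [-40.    0.6 112.8] yerr deg 0.06 tz [-0.002  0.    -1.   ] F [-0.21 -1.23 -0.03] wid -0.00 q6 -1.87
scene 175 q 0.22
```

Call:
jog_arm(
  motion=[
    [-1,4,0,2,0],
    [-1,4,0,2,0],
    [-1,0,0,2,0],
    [-1,0,0,2,0],
    [-1,0,0,0,0],
  ],
)

```text
time: 18.8
tool_pos: [0.5101, -0.0203, 0.1054]
tcp_rot: [0.337, -3.123, -0.0]
wrist_force: [-0.3, -0.3, 0.2]
width: -0.003
grip_force: 0.1
```

Call:
jog_arm(
  motion=[
    [-1,0,0,1,0],
    [-1,0,0,1,0],
    [-1,0,0,0,0],
  ],
)

```text
time: 19.05
tool_pos: [0.5104, -0.0202, 0.1037]
tcp_rot: [0.337, -3.123, -0.0]
wrist_force: [0.3, -0.2, 0.6]
width: 0.004
grip_force: 0.2
```

Call:
jog_arm(
  motion=[
    [-1,0,0,1,0],
    [-1,0,0,1,0],
    [-1,0,0,0,0],
  ],
)

```text
time: 19.3
tool_pos: [0.5105, -0.0202, 0.1016]
tcp_rot: [0.337, -3.123, -0.0]
wrist_force: [-0.6, -0.7, 0.5]
width: -0.002
grip_force: 0.2
```

Call:
jog_arm(
  motion=[
    [-1,0,0,1,0],
    [-1,0,0,1,0],
    [-1,0,0,0,0],
  ],
)

```text
time: 19.55
tool_pos: [0.5105, -0.0202, 0.0997]
tcp_rot: [0.337, -3.123, -0.0]
wrist_force: [-0.4, -0.4, 0.4]
width: -0.002
grip_force: 0.2
```

Call:
jog_arm(
  motion=[
    [-1,0,0,1,0],
    [-1,0,0,1,0],
    [-1,0,0,0,0],
  ],
)

```text
time: 19.8
tool_pos: [0.5105, -0.0202, 0.0976]
tcp_rot: [0.337, -3.123, -0.0]
wrist_force: [-0.1, -0.7, 0.7]
width: -0.002
grip_force: 0.2
```

Call:
jog_arm(
  motion=[
    [-1,0,0,1,0],
    [-1,0,0,0,0],
  ],
)

```text
time: 19.97
tool_pos: [0.5106, -0.0202, 0.0967]
tcp_rot: [-0.337, 3.123, 0.0]
wrist_force: [-0.5, 0.1, -0.1]
width: -0.001
grip_force: 0.2
```

Call:
jog_arm(
  motion=[
    [-1,0,0,1,0],
    [-1,0,0,0.5,0],
    [-1,0,0,0,0],
  ],
)

```text
time: 20.22
tool_pos: [0.5106, -0.0202, 0.0953]
tcp_rot: [-0.337, 3.123, -0.0]
wrist_force: [-0.0, 0.2, 0.5]
width: 0.003
grip_force: 0.1
```

Call:
jog_arm(
  motion=[
    [-1,0,0,1,0],
    [-1,0,0,0.5,0],
    [-1,0,0,0,0],
  ],
)

```text
time: 20.47
tool_pos: [0.5106, -0.0202, 0.0938]
tcp_rot: [-0.337, 3.123, -0.0]
wrist_force: [0.0, -0.5, 0.5]
width: 0.005
grip_force: 0.1
```

Call:
jog_arm(
  motion=[
    [-1,0,0,1,0],
    [-1,0,0,0.5,0],
    [-1,0,0,0,0],
  ],
)

```text
time: 20.72
tool_pos: [0.5105, -0.0202, 0.0923]
tcp_rot: [-0.337, 3.123, -0.0]
wrist_force: [0.1, 0.5, -0.8]
width: -0.0
grip_force: 0.2
```

```bash
python3 -c "from h import *;arm()"
```

```text
t 20.72 cr [-46.6   0.3  92.3] yerr deg 0.06 tz [ 0. -0. -1.] F [ 0.22  0.45 -0.76] wid -0.00 q6 -1.87
scene 178 q 0.05
top 7 q 2.96
```

Still descending and not bearing yet (q is about -0.01). I'll continue in 0.7 mm steps.

Call:
jog_arm(
  motion=[
    [-1,0,0,0.7,0],
    [-1,0,0,0.7,0],
    [-1,0,0,0,0],
  ],
)

```text
time: 21.07
tool_pos: [0.5105, -0.0202, 0.0908]
tcp_rot: [0.337, -3.123, 0.0]
wrist_force: [0.1, -0.6, 0.3]
width: -0.0
grip_force: 0.3
```

Call:
jog_arm(
  motion=[
    [-1,0,0,0.7,0],
    [-1,0,0,0.7,0],
    [-1,0,0,0,0],
  ],
)

```text
time: 21.32
tool_pos: [0.5105, -0.0202, 0.0894]
tcp_rot: [0.337, -3.123, -0.0]
wrist_force: [-1.3, 0.1, 0.9]
width: -0.003
grip_force: 0.3
```

Call:
jog_arm(
  motion=[
    [-1,0,0,0.7,0],
    [-1,0,0,0.7,0],
    [-1,0,0,0,0],
  ],
)

```text
time: 21.57
tool_pos: [0.5106, -0.0202, 0.0889]
tcp_rot: [0.337, -3.123, 0.0]
wrist_force: [-2.8, -0.5, 5.4]
width: -0.004
grip_force: 3.1
```

Call:
jog_arm(
  motion=[
    [-1,0,0,0.4,0],
    [-1,0,0,0,0],
    [-1,0,0,0,0],
  ],
)

```text
time: 21.82
tool_pos: [0.5106, -0.0202, 0.0888]
tcp_rot: [0.337, -3.123, 0.0]
wrist_force: [-4.5, 0.9, 9.5]
width: -0.0
grip_force: 4.2
```

About 9.5 N on the handle gives roughly 13 N at the pad. Now I'll withdraw straight up.

Call:
jog_arm(
  motion=[
    [-1,0,0,0.1,0],
    [-1,0,0,0,0],
    [-1,0,0,-2,0],
    [-1,0,0,-6,0],
    [-1,0,0,-25,0],
    [-1,0,0,-35,0],
    [-1,15,0,-35,0],
    [-1,20,0,-20,0],
    [-1,20,0,0,0],
    [-1,0,0,0,0],
  ],
)

```text
time: 22.65
tool_pos: [0.4556, -0.0324, 0.2127]
tcp_rot: [-0.336, 3.121, -0.002]
wrist_force: [-0.4, -0.3, -0.5]
width: 0.001
grip_force: 0.0
```

```bash
python3 - <<'E'
from h import *
arm();r=look("9");shaft(r,-20,20,58.5)
a=cv2.resize(r["scene"][0][160:260,290:390],(600,600),interpolation=2);cv2.imwrite("pics/sc9.png",a[...,::-1])
E
```

```text
t 22.65 cr [-1.029e+02  2.000e-01  2.127e+02] yerr deg 0.06 tz [ 0.002 -0.001 -1.   ] F [-0.49 -0.24 -0.49] wid 0.00 q6 -1.91
scene 198 q 0.03
top 105 q 0.09
scene 237 x@y0 -2.9 slope -0.019 y [-99.6  52.9] ztop [61.  68.7]
top 281 x@y0 2.9 slope 0.056 y [-99.4  53.1] ztop [61.1 64.4]
```

View pics/sc9.png

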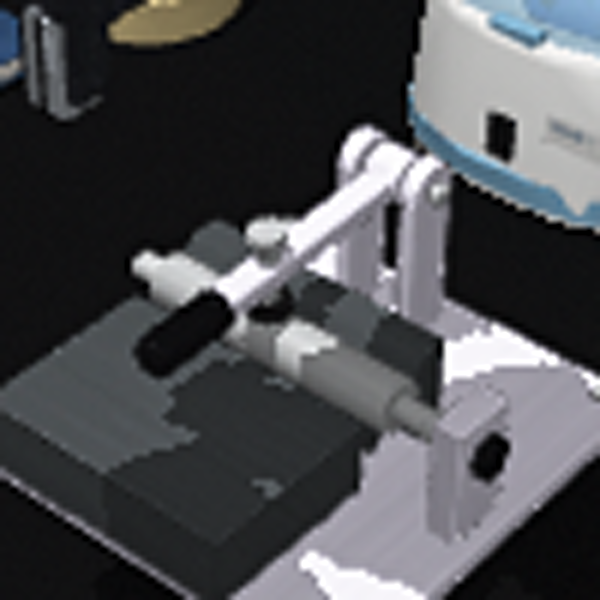

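The picture shows the shaft seated square, its journal against the stop tip at about (435,425). The clamp arm is level with its pad on the shaft at about (270,310), and the robot is clear.

```bash
python3 -c "from workcell import bot;print(bot.finish_job())"
```

```text
the job is handed in; nothing more can be done
None
```

The job is handed in: the shaft is seated in the vee and was pushed against the end stop at about 10 N measured at the tool (stop force perhaps 6–10 N). It is clamped with an estimated 13 N at the pad, the robot was clear at 22.7 s of the 67 s, and no verdict was returned.

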